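# Lock the board in the solder pallet

## Robot

A 7-joint arm with a two-finger parallel gripper is mounted at the origin on the work surface. World frame = base frame: x ahead of the robot, y to its left, z up, the work surface at z = 0. Lengths are in mm, angles in rad, forces in N, time in s.
With the tool pointing down it reaches from about 425 to 1025 mm from the base axis. Payload 9.4 kg.
Tool frame: the origin (TCP) lies at the centre of the arm's flange, where the gripper is bolted on; the fingertips stand 173 mm ahead of it and the grasp point (between the pads) lies 155 mm ahead of it (tcp_to_grasp is the distance from the TCP to the grasp point, in mm); z points along the fingers, y is the line along which they close (so a half turn about z gives the same grasp; the last joint's range is limited). The gripper opens to 85 mm and grips with 20 to 120 N. Pads are 22 mm wide; open, the fingers measure 114 mm over their backs; the gripper's body (76 mm by 85 mm) begins 54 mm behind the grasp point. The pads swing forward as they close: fully open they stand 13 mm farther back than shut.
Start: joints at [1.188, 0.599, -0.003, 1.599, 0.002, 0.943, -0.08], TCP at [218.264, -691.365, 404.675] pointing down, gripper open.
Joint ranges: [-2.57, 2.57], [-0.35, 1.97], [-1.29, 1.29], [0.11, 2.56], [-1.05, 4.19], [0.11, 1.86], [-2.63, 2.63]. Speed limits (rad/s): [2.22, 2.22, 3.01, 3.01, 3.14, 3.14, 3.14].

## Interface

Orientations are given as [roll, pitch, yaw] about the fixed x, y, z axes, in that order (R = Rz(yaw) Ry(pitch) Rx(roll)).
In Python, from workcell import * gives the robot as it stands. The module is installed in compiled form; this text tells all that it offers.
- The arm moves only by the tool carry_out, never from a script. Its arguments are lists of equal length, an entry for each row: "slide": the shift along the tool's x, y, z normalised to -1 to 1, where 1 is 120 mm, a list of three; "turn": the turn, a rotation vector about the tool's x, y, z normalised to -1 to 1, where 1 is 180 degrees, a list of three. In form: {"slide": [[tx, ty, tz], ...], "turn": [[rx, ry, rz], ...]}. A call has 1 to 20 rows; each row is the pose to reach, as a shift and turn from the pose commanded when the call began, along the tool's axes at that moment, turning the shorter way round; what a row does not reach only later rows make up. A row lasts 1/8 s, in which the tool goes at most 62.5 mm and 10.7 degrees, less where a joint would pass 70% of its speed; a pose out of reach is approached as far as the arm can. A call with a number of a shift or a turn outside -1 to 1 is refused whole. A call with a gripper value outside its range is refused whole. "fingers" is the opening, from -1 (shut) to 1 (fully open), set as the call begins (left out, the last holds). The fingers move at their own pace and stop on an object; "newtons" is the grip in N (left out, the last holds). Time passes only in rows, so rows that repeat a pose let the fingers close. It gives the time, the measured TCP pose, the force, the opening and the grip force at its end, in the units of the state.
- get_state(): the state, without advancing time (a new reading comes with each control period).
- capture(name): name is "scene" or "side" or "wrist"; returns the picture (480x640x3 uint8, blue, green, red); there is no depth.
- camera_params(name): a dict with "K" (3x3 intrinsics, pixels), "k1" (the pictures are not rectified: a ray, as slopes to the right and down, at radius r is drawn at 1 + k1 r^2 times it, then the intrinsics apply), "pose" (4x4, takes a point from camera to world coordinates). Camera axes: x right, y up, looking along -z (the intrinsics and any distortion apply to the point x, -y, -z); pixel columns grow to the right and rows downward; lengths in mm; the calibration is good to about 2 mm. A picture is of the moment at which its call begins: read the wrist's pose just before it. camera_params takes no time and is no camera call; for the wrist camera it gives the pose at the moment of the call.
- job_done(): hands the job in; it is judged then, once.
The state is a dict: "t": time; "joint_positions": joint angles; "qd": joint speeds; "effort": joint torques, N m; "tool_pos": TCP position; "orientation": TCP orientation; "contact_force": force on the tool from outside, world axes, zero at the start; "moment": the same for the moment, N m; "finger_gap": finger opening in mm; "grasp_force": force on a finger pad.
Only numpy, scipy, OpenCV 4.12 (cv2) and the standard library are available. Lean on these libraries where they do the work, as an engineer would, in place of code of your own. Each camera call takes 0.05 s, during which the arm holds its last target. There are 200 camera calls.

## Task

The circuit board lies in its black solder pallet: with a fingertip, push the three steel hold-down clips round on their pivots, in any order, until each points straight in over the edge of the board and so locks it in place. Only push the clips: do not touch the board or its parts, which are not soldered yet, do not lift or shift the pallet, and leave the solder reel, flux jar and cutters where they are.

Things in the scene. Friction and masses are not known exactly. Their poses are not given: they have to be found in the camera images.
- pallet: Solder pallet: flat black frame 190 (x) x 240 (y) x 12 mm, 1.6 kg, loose on the bench. Origin: centre of its underside; x points away from the robot (within 25 deg), y left, z up. A recess of 101 x 151 mm in its middle holds the board. Two fixed lips (top 17.5 mm up) hold the board's near edge, at x -0.06, y +-0.048 m; a steel clip sits on the rim at the middle of each other edge.
- board: Green circuit board, 100 (x) x 150 (y) x 2 mm, 90 g, loose in the recess, its top 11.5 mm above the bench, axes as the pallet's. Origin: centre of its underside. Its components, up to 15 mm tall, stand at x -0.04 to 0.015, y -0.04 to 0.04 m; the strips under the clips are bare.
- left_pivot (a point): Pivot of the left clip: on its vertical screw axis, 32 mm above the bench, at (0, 0.107) m in the pallet's frame. Turns both ways without a stop; about 1 N at 35 mm turns it; it stays where left. Screw head 13 mm wide, top 23 mm up. Clip arm: flat steel, 14 mm wide, underside 13.5 and top 17 mm above the bench.
- left_tip (a point): Outer end of the left clip: end of the top edge of its finger blade, 32 mm above the bench, 50 mm from the pivot axis. The blade is 4 mm thick, upright along the arm, 11 to 49 mm from the axis. Pivot to tip is where the clip points: at the start away from the board or along its edge; straight in over the board is the pallet's -y.
- right_pivot (a point): Pivot of the right clip: on its vertical screw axis, 32 mm above the bench, at (0, -0.107) m in the pallet's frame. Turns both ways without a stop; about 1 N at 35 mm turns it; it stays where left. Screw head 13 mm wide, top 23 mm up. Clip arm: flat steel, 14 mm wide, underside 13.5 and top 17 mm above the bench.
- right_tip (a point): Outer end of the right clip: end of the top edge of its finger blade, 32 mm above the bench, 50 mm from the pivot axis. The blade is 4 mm thick, upright along the arm, 11 to 49 mm from the axis. Pivot to tip is where the clip points: at the start away from the board or along its edge; straight in over the board is the pallet's +y.
- far_pivot (a point): Pivot of the far clip: on its vertical screw axis, 32 mm above the bench, at (0.082, 0) m in the pallet's frame. Turns both ways without a stop; about 1 N at 35 mm turns it; it stays where left. Screw head 13 mm wide, top 23 mm up. Clip arm: flat steel, 14 mm wide, underside 13.5 and top 17 mm above the bench.
- far_tip (a point): Outer end of the far clip: end of the top edge of its finger blade, 32 mm above the bench, 50 mm from the pivot axis. The blade is 4 mm thick, upright along the arm, 11 to 49 mm from the axis. Pivot to tip is where the clip points: at the start away from the board or along its edge; straight in over the board is the pallet's -x.
- reel: Bystander: a solder reel (bright wire between grey flanges) standing on its flange, 56 mm across, 42 mm tall, 250 g, beside a far corner of the pallet. Origin: centre of its underside.
- flux_jar: Bystander: a round jar with a white cap, 50 mm across, 55 mm tall, 120 g, beside the other far corner. Origin: centre of its underside.
- cutters: Bystander: small side cutters with red handles lying flat on the robot's side of the pallet, about 135 mm long (head to its +x), 11 mm tall. Origin: near the joint, at bench height.
Mind the look-alikes: they are no part of the job. Leave any orange or white look-alike of the board alone.

How it is judged:
By the outcome, as a careful person would: the job done as asked, in the order asked, and still so for the second after the job is handed in, with the robot touching nothing.
It also fails if it takes over 61 s, if anything falls off the work surface, if the arm or the gripper's body presses on something with over 40 N, if the wrist force passes 120 N, or if a joint passes its speed limit or range.

## Working session

There is one attempt and no reset: what is moved stays moved. The work goes in short steps, Python scripts to look and compute and a tool call to move; the robot and the scene stay as the last step left them, time stands still between calls to the robot, and variables do not carry over. Pictures are saved under pics/ and viewed, at most 10 in all, crops included, and the job is handed in when it is done.

Besides the shell and the picture viewer there is one more tool, called after "Call:" as name(argument=value, ...) on one line, values as JSON. carry_out: Moves the arm, as the interface text tells. Its arguments: {"type":"object","properties":{"slide":{"type":"array"},"turn":{"type":"array"},"fingers":{"type":"number"},"newtons":{"type":"number"}},"required":["slide","turn"]}

```bash
mkdir -p pics
python3 - <<'E'
from workcell import *
import cv2
s=get_state(); print(s)
for n in("scene","side"):
    cv2.imwrite(f"pics/{n}0.png",capture(n)); c=camera_params(n); print(n,c)
E
```

```text
{'t': 0.0, 'joint_positions': array([ 1.18827753,  0.60013767, -0.00252883,  1.60010584,  0.00179325,
        0.94285273, -0.07978495]), 'qd': array([ 8.03892902e-04, -2.72302908e-05,  1.46598357e-04, -1.45939790e-04,
       -9.14458452e-05, -5.32875078e-04,  2.34821835e-04]), 'effort': array([-7.01502213e-04, -7.76474190e+01,  1.56505823e+00, -2.58013308e+01,
        1.24519790e-02,  9.08091024e-03,  5.96153245e-05]), 'tool_pos': array([ 218.2260085 , -691.18436923,  403.81646164]), 'orientation': array([-3.14009778e+00,  1.41003798e-04,  3.05876550e-01]), 'contact_force': array([ 0.54277043, -0.64213557,  0.77551498]), 'moment': array([ 0.016387  , -0.03694083, -0.0296645 ]), 'grasp_force': 0.0, 'finger_gap': 85.3499567568178}
scene {'K': array([[444.62784455,   0.        , 310.75685664],
       [  0.        , 444.62784455, 241.6752421 ],
       [  0.        ,   0.        ,   1.        ]]), 'k1': -0.04921873500919837, 'pose': array([[-7.14408328e-01, -4.70948357e-01,  5.17521387e-01,
         1.05448233e+03],
       [ 6.99574558e-01, -4.65181121e-01,  5.42403874e-01,
         5.22569978e+02],
       [-1.47030343e-02,  7.49542640e-01,  6.61792755e-01,
         6.44739141e+02],
       [ 0.00000000e+00,  0.00000000e+00,  0.00000000e+00,
         1.00000000e+00]])}
side {'K': array([[503.30323288,   0.        , 311.69121309],
       [  0.        , 503.30323288, 244.80969782],
       [  0.        ,   0.        ,   1.        ]]), 'k1': 0.0010483745056509982, 'pose': array([[ 7.90439573e-01,  4.22534826e-01, -4.43474466e-01,
         2.28880452e+02],
       [-6.12344676e-01,  5.26794240e-01, -5.89509819e-01,
        -4.26567736e+02],
       [-1.54686341e-02,  7.37531118e-01,  6.75135965e-01,
         6.19170632e+02],
       [ 0.00000000e+00,  0.00000000e+00,  0.00000000e+00,
         1.00000000e+00]])}
```

View pics/scene0.png

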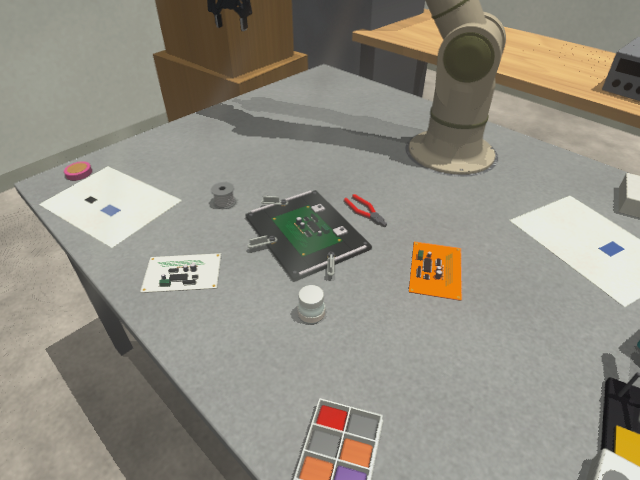

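View pics/side0.png

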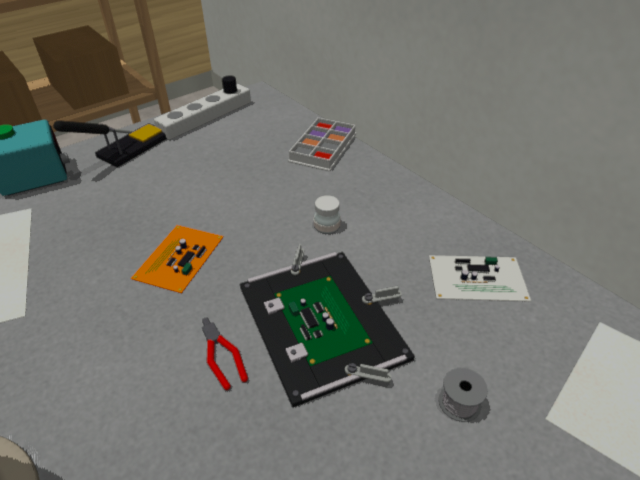

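Run:
```python
import cv2
a=cv2.imread("pics/side0.png")[230:415,225:425]
cv2.imwrite("pics/c1.png",cv2.resize(a,None,fx=3.2,fy=3.2,interpolation=cv2.INTER_CUBIC))
a=cv2.imread("pics/scene0.png")[180:290,235:385]
cv2.imwrite("pics/c2.png",cv2.resize(a,None,fx=5,fy=5,interpolation=cv2.INTER_CUBIC))
```

```text
(no output)
```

View pics/c1.png

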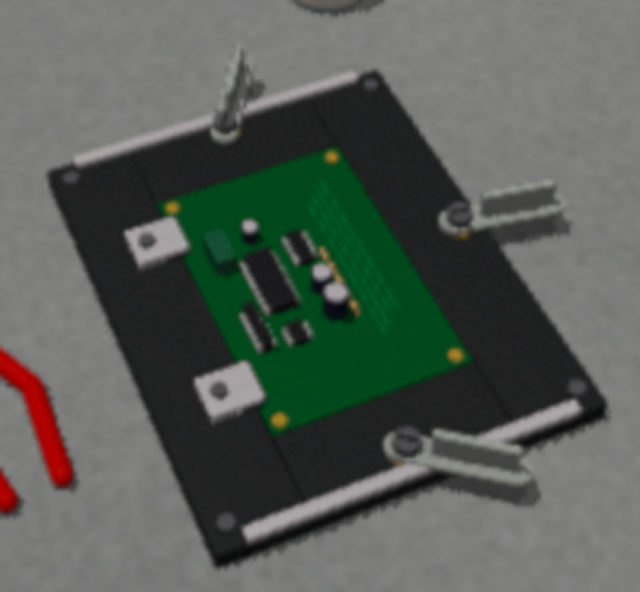

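View pics/c2.png

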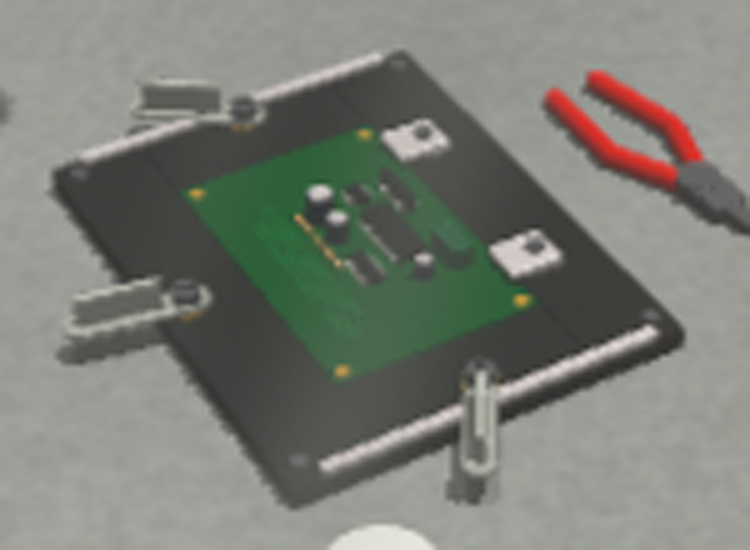

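```bash
cat > h.py <<'E'
from workcell import *
import numpy as np
def proj(n,P,c=None):
    c=c or camera_params(n); T=c["pose"]; p=(np.atleast_2d(P)-T[:3,3])@T[:3,:3]
    u=np.c_[p[:,0],-p[:,1]]/-p[:,2:3]; u=u*(1+c["k1"]*(u**2).sum(1,keepdims=True))
    K=c["K"]; return u*[K[0,0],K[1,1]]+[K[0,2],K[1,2]]
def back(n,uv,z,c=None):
    from scipy.optimize import fsolve
    c=c or camera_params(n); 
    return fsolve(lambda q:proj(n,[q[0],q[1],z],c)[0]-uv,[600,0])
def loc(P,a): # pallet -> world, a=(x,y,yaw)
    P=np.atleast_2d(P); c,s=np.cos(a[2]),np.sin(a[2])
    return np.c_[a[0]+c*P[:,0]-s*P[:,1],a[1]+s*P[:,0]+c*P[:,1],P[:,2]]
E
python3 - <<'E'
from h import *
from scipy.optimize import least_squares
L=np.array([[0,107,23],[82,0,23],[0,-107,23],[-50,75,11.5],[50,75,11.5],[50,-75,11.5],[-50,-75,11.5],[-95,120,12],[-95,-120,12],[95,120,12],[95,-120,12]],float)
s=np.array([[228,122],[459,212],[407,440],[165,203],[337,150],[468,360],[280,433],[50,173],[215,553],[380,72],[605,400]])/3.2+[225,230]
w=np.array([[481,368],[186,293],[242,107],[525,300],[342,378],[190,190],[368,130],[683,330],[403,52],[290,500],[55,175]])/5+[235,180]
cs,cw=camera_params("side"),camera_params("scene")
f=lambda a:np.r_[(proj("side",loc(L,a),cs)-s).ravel(),(proj("scene",loc(L,a),cw)-w).ravel()]
x0=[500,-100,0.]
best=min((least_squares(f,[500,y,t],loss='soft_l1') for y in(-100,100) for t in(-.3,0,.3)),key=lambda r:r.cost)
a=best.x; print(a,best.cost); print(np.round(f(a).reshape(2,-1,2),1).tolist())
tip={"left":([240,50],None),"far":([553,185],[72,297]),"right":([520,462],[142,80])}
for k,(p,q) in tip.items():
    for n,v in(("side",p and np.array(p)/3.2+[225,230]),("scene",q and np.array(q)/5+[235,180])) if q else (("side",np.array(p)/3.2+[225,230]),):
        W=back(n,v,32); d=W-a[:2]; c,t=np.cos(a[2]),np.sin(a[2]); print(k,n,W.round(1),[round(c*d[0]+t*d[1],1),round(-t*d[0]+c*d[1],1)])
for n,uv in(("side",(463,382)),("scene",(223,190))): print("reel",back(n,uv,42))
for n,uv in(("side",(327,203)),("scene",(311,292))): print("jar",back(n,uv,55))
E
```

```text
[ 5.38382315e+02 -3.52309784e+01 -2.59372426e-01] 19.635030781025005
[[[-0.9, -1.4], [0.2, -0.5], [-0.2, -0.8], [-2.4, -0.1], [0.0, -1.5], [1.3, 0.1], [-2.5, 0.4], [-1.3, -1.4], [-0.3, 0.6], [-0.7, -1.6], [1.2, 0.6]], [[-0.7, 0.0], [-0.5, -1.1], [-0.2, -1.0], [2.4, 0.8], [-1.7, 1.4], [-2.6, 0.2], [-0.2, -1.1], [0.1, -0.4], [-0.3, -0.6], [-0.4, -1.7], [-1.5, -1.2]]]
left side [597.6  97.1] [np.float64(23.2), np.float64(143.1)]
far side [659. -78.] [np.float64(127.5), np.float64(-10.4)]
far scene [661.  -76.6] [np.float64(129.1), np.float64(-8.6)]
right side [ 536.1 -181.7] [np.float64(35.3), np.float64(-142.2)]
right scene [ 539.8 -176. ] [np.float64(37.5), np.float64(-135.7)]
reel [ 599.71538479 -254.95861839]
reel [ 599.92911774 -252.59340978]
jar [690.45167768 137.88339374]
jar [687.55934959 136.08992299]
```

Call:
carry_out(slide=[[0.42,-0.44,0],[0.84,-0.88,0],[0.84,-0.88,0]], turn=[[0,0,0],[0,0,0],[0,0,0]], fingers=-1)

```text
t: 0.48
tool_pos: [284.7, -556.9, 404.5]
orientation: [-3.14, -0.001, 0.31]
contact_force: [-0.4, -0.7, 0.8]
finger_gap: 32.6
grasp_force: 0.0
```

Call:
carry_out(slide=[[0.42,-0.44,0],[0.84,-0.88,0],[0.84,-0.88,0]], turn=[[0,0,0],[0,0,0],[0,0,0]])

```text
t: 0.85
tool_pos: [348.5, -426.5, 404.7]
orientation: [-3.141, -0.0, 0.31]
contact_force: [0.0, -0.1, -0.2]
finger_gap: 0.1
grasp_force: 0.0
```

Call:
carry_out(slide=[[0.42,-0.44,0],[0.84,-0.88,0],[0.84,-0.88,0]], turn=[[0,0,0],[0,0,0],[0,0,0]])

```text
t: 1.23
tool_pos: [412.7, -296.0, 404.7]
orientation: [-3.141, -0.0, 0.309]
contact_force: [0.4, -0.6, -0.2]
finger_gap: -0.0
grasp_force: 0.0
```

Call:
carry_out(slide=[[0.42,-0.44,0],[0.84,-0.88,0],[0.84,-0.88,0]], turn=[[0,0,0],[0,0,0],[0,0,0]])

```text
t: 1.6
tool_pos: [477.3, -164.7, 404.7]
orientation: [-3.141, -0.001, 0.309]
contact_force: [-0.3, -0.9, -0.3]
finger_gap: -0.2
grasp_force: 0.0
```

Call:
carry_out(slide=[[0.42,-0.44,0],[0.84,-0.88,0],[0.84,-0.88,0],[0.84,-0.88,0],[0.84,-0.88,0]], turn=[[0,0,0.05],[0,0,0.1],[0,0,0.15],[0,0,0.18],[0,0,0.18]])

```text
t: 2.22
tool_pos: [540.4, -36.6, 404.5]
orientation: [3.141, -0.0, -0.259]
contact_force: [0.3, -0.1, -0.4]
finger_gap: 0.0
grasp_force: 0.0
```

Run:
```python
from workcell import *
import cv2
s=get_state(); print(s['t'],s['tool_pos'],s['orientation'],s['finger_gap'],s['contact_force'])
c=camera_params("wrist");cv2.imwrite("pics/w1.png",capture("wrist")); print(c)
import pickle; pickle.dump(c,open("w1.pkl","wb"))
```

```text
2.225 [540.37221214 -36.58375676 404.46108896] [ 3.14076914e+00 -7.36271184e-05 -2.59433931e-01] 0.01952290903079132 [ 0.34411377 -0.05946014 -0.42163913]
{'K': array([[415.24075769,   0.        , 323.64686555],
       [  0.        , 415.24075769, 238.83185249],
       [  0.        ,   0.        ,   1.        ]]), 'k1': -0.08625528704104947, 'pose': array([[-2.55848476e-01,  9.29639568e-01,  2.65163782e-01,
         6.07105459e+02],
       [-9.66715374e-01, -2.46522018e-01, -6.84710121e-02,
        -5.43258987e+01],
       [ 1.71534864e-03, -2.73856109e-01,  9.61769146e-01,
         3.73828298e+02],
       [ 0.00000000e+00,  0.00000000e+00,  0.00000000e+00,
         1.00000000e+00]])}
```

View pics/w1.png

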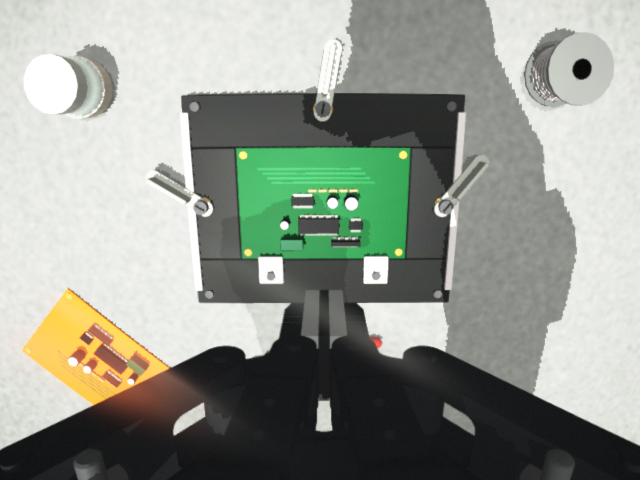

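```bash
cat > fit.py <<'E'
from h import *
import pickle,sys
from scipy.optimize import least_squares
def run(c,piv,tips,cor=None):
    L=np.array([[0,107,23],[82,0,23],[0,-107,23],[95,120,12],[95,-120,12],[-95,120,12],[-95,-120,12]],float)
    uv=np.array(piv+(cor or []),float); L=L[:len(uv)]
    f=lambda a:(proj("wrist",loc(L,a),c)-uv).ravel()
    r=least_squares(f,[538,-35,-.26]); a=r.x; print("pallet",a.round(3),"res",r.fun.round(1))
    for n,(px,py),t in zip(("left","far","right"),[(0,107),(82,0),(0,-107)],tips):
        W=back("wrist",t,32,c)-a[:2]; C,S=np.cos(a[2]),np.sin(a[2])
        d=np.array([C*W[0]+S*W[1]-px,-S*W[0]+C*W[1]-py]); print(n,d.round(1),np.hypot(*d).round(1),np.degrees(np.arctan2(d[1],d[0])).round(1))
E
python3 - <<'E'
from fit import *
run(pickle.load(open("w1.pkl","rb")),[[203,207],[323,110],[446,207]],[[150,176],[333,43],[484,160]],[[182,95],[465,94],[198,302],[449,301]])
E
```

```text
pallet [ 5.37686e+02 -3.67250e+01 -2.57000e-01] res [-2.6  0.8  0.6 -1.7  1.2  0.2 -1.2 -0.5  1.2 -0.1  0.6  1.   0.3  1.4]
left [29.2 37.9] 47.8 52.5
far [48.7 -7.3] 49.2 -8.5
right [ 41.6 -25.3] 48.7 -31.3
```

```bash
cat > plan.py <<'E'
import numpy as np
def cen(piv,th,sg,gap=0,r=32,a=11,b=14.5):
    t=np.radians(th);u=np.array([np.cos(t),np.sin(t)]);n=sg*np.array([-u[1],u[0]])
    return np.array(piv)+r*u+(2+gap+a*abs(n[0])+b*abs(n[1]))*n
for n,p,t0,t1,sg in(("left",(0,107),52.5,-90,1),("far",(82,0),-8.5,-180,1),("right",(0,-107),-31.3,90,-1)):
    s=cen(p,t0,sg,12); ths=np.r_[np.linspace(t0,t1+sg*8,15),t1+sg*4,t1+sg*2,t1,t1]
    P=np.array([cen(p,t,sg) for t in ths]); d=(P-s)*[1,-1]/120
    print(n,"start",s.round(1),"end",P[-1].round(1)); print([[round(x,3),round(y,3),0] for x,y in d.tolist()])
E
python3 plan.py
```

```text
left start [ -5.6 151.6] end [13. 75.]
[[0.079, 0.061, 0], [0.128, 0.067, 0], [0.177, 0.085, 0], [0.225, 0.114, 0], [0.267, 0.155, 0], [0.301, 0.207, 0], [0.325, 0.251, 0], [0.344, 0.288, 0], [0.357, 0.332, 0], [0.361, 0.381, 0], [0.355, 0.434, 0], [0.336, 0.488, 0], [0.305, 0.539, 0], [0.261, 0.583, 0], [0.206, 0.618, 0], [0.181, 0.63, 0], [0.168, 0.634, 0], [0.155, 0.638, 0], [0.155, 0.638, 0]]
far start [118.1  24.9] end [ 50.  -16.5]
[[-0.015, 0.099, 0], [0.005, 0.148, 0], [0.014, 0.206, 0], [0.008, 0.27, 0], [-0.016, 0.335, 0], [-0.06, 0.395, 0], [-0.12, 0.443, 0], [-0.193, 0.475, 0], [-0.227, 0.496, 0], [-0.271, 0.512, 0], [-0.323, 0.518, 0], [-0.381, 0.512, 0], [-0.441, 0.489, 0], [-0.497, 0.449, 0], [-0.544, 0.392, 0], [-0.557, 0.369, 0], [-0.562, 0.357, 0], [-0.567, 0.345, 0], [-0.567, 0.345, 0]]
right start [  10.7 -151.1] end [ 13. -75.]
[[0.052, -0.085, 0], [0.092, -0.111, 0], [0.128, -0.146, 0], [0.158, -0.188, 0], [0.18, -0.233, 0], [0.198, -0.261, 0], [0.213, -0.294, 0], [0.223, -0.332, 0], [0.226, -0.374, 0], [0.222, -0.418, 0], [0.209, -0.464, 0], [0.188, -0.508, 0], [0.157, -0.549, 0], [0.118, -0.585, 0], [0.071, -0.614, 0], [0.046, -0.625, 0], [0.033, -0.63, 0], [0.019, -0.634, 0], [0.019, -0.634, 0]]
```

Call:
carry_out(slide=[[-0.03,-0.32,0.4],[-0.068,-0.63,0.87],[-0.068,-0.63,0.87],[-0.068,-0.63,0.87]], turn=[[0,0,0],[0,0,0],[0,0,0],[0,0,0]])

```text
t: 2.78
tool_pos: [551.6, 38.0, 300.2]
orientation: [3.141, 0.001, -0.259]
contact_force: [0.4, -0.9, 0.5]
finger_gap: 0.2
grasp_force: 0.0
```

Call:
carry_out(slide=[[0,-0.4,0],[0,-0.63,0],[0,-0.63,0.4],[0,-0.63,0.75],[0,-0.63,0.867],[0,-0.63,0.867]], turn=[[0,0,0],[0,0,0],[0,0,0],[0,0,0],[0,0,0],[0,0,0]])

```text
t: 3.52
tool_pos: [571.3, 111.1, 196.9]
orientation: [3.141, -0.0, -0.261]
contact_force: [0.9, -0.3, 0.2]
finger_gap: -0.0
grasp_force: 0.0
```

Run:
```python
from h import *
import cv2
s=get_state(); print(s['t'],s['tool_pos'],s['orientation'],s['contact_force'])
a=[537.8,-36.2,-.258]; C,S=np.cos(a[2]),np.sin(a[2]); d=s['tool_pos'][:2]-a[:2]; print(C*d[0]+S*d[1],-S*d[0]+C*d[1])
i=capture("side")[170:400,200:500]; j=capture("scene")[170:350,220:440]
o=np.hstack([cv2.resize(i,(400,307)),cv2.resize(j,(375,307))]); cv2.imwrite("pics/l0.png",o)
```

```text
3.525 [571.32925245 111.05050493 196.85876126] [ 3.14132371e+00 -3.03718504e-04 -2.60912892e-01] [ 0.93145818 -0.26055494  0.15255647]
-5.151054565508396 150.93173492671184
```

View pics/l0.png

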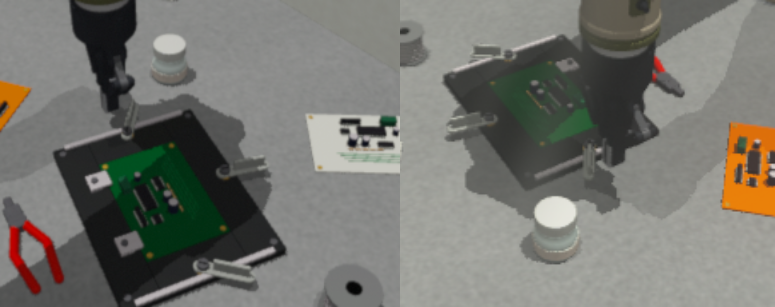

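The finger is down beside the left clip, on its near/outer side (about (110,105) in the left half, (610,150) in the right half), not touching anything. I'll sweep the left clip now.

Call:
carry_out(slide=[[0.079,0.061,0],[0.128,0.067,0],[0.177,0.085,0],[0.225,0.114,0],[0.267,0.155,0],[0.301,0.207,0],[0.325,0.251,0],[0.344,0.288,0],[0.357,0.332,0],[0.361,0.381,0],[0.355,0.434,0],[0.336,0.488,0],[0.305,0.539,0],[0.261,0.583,0],[0.206,0.618,0],[0.181,0.63,0],[0.168,0.634,0],[0.155,0.638,0],[0.155,0.638,0]], turn=[[0,0,0],[0,0,0],[0,0,0],[0,0,0],[0,0,0],[0,0,0],[0,0,0],[0,0,0],[0,0,0],[0,0,0],[0,0,0],[0,0,0],[0,0,0],[0,0,0],[0,0,0],[0,0,0],[0,0,0],[0,0,0],[0,0,0]])

```text
t: 6.0
tool_pos: [569.2, 33.5, 196.2]
orientation: [-3.142, 0.0, -0.259]
contact_force: [0.1, 0.0, -0.1]
finger_gap: 0.0
grasp_force: 0.4
```

Run:
```python
from h import *
import cv2
s=get_state(); print(s['t'],s['tool_pos'],s['orientation'],s['contact_force'])
a=[537.8,-36.2,-.258]; C,S=np.cos(a[2]),np.sin(a[2]); d=s['tool_pos'][:2]-a[:2]; print(C*d[0]+S*d[1],-S*d[0]+C*d[1])
i=capture("side")[170:400,200:500]; j=capture("scene")[170:350,220:440]
o=np.hstack([cv2.resize(i,(400,307)),cv2.resize(j,(375,307))]); cv2.imwrite("pics/l1.png",o)
```

```text
6.0 [569.1581528   33.4586438  196.22492436] [-3.14157566e+00  2.54732021e-05 -2.59472060e-01] [ 0.12276372  0.04073534 -0.12611461]
12.547055086355964 75.35404309847773
```

View pics/l1.png

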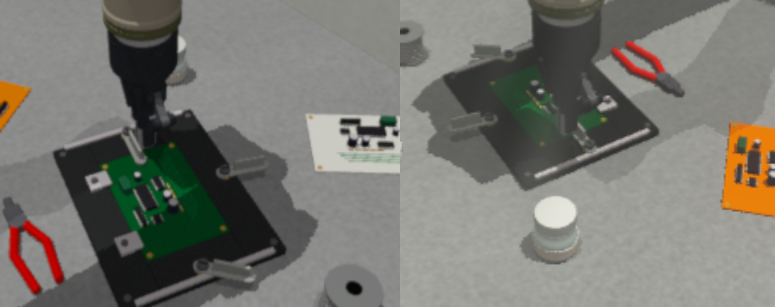

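The left clip now points in over the board (left half, (130,150)). Next I retreat, lift, and go to the far clip.

Call:
carry_out(slide=[[0.08,0,0],[0.1,0,-0.1],[0.1,0,-0.45],[0.5,0.2,-0.5],[0.876,0.418,-0.5],[0.876,0.418,-0.5],[0.876,0.418,-0.15],[0.876,0.418,0],[0.876,0.418,0]], turn=[[0,0,0],[0,0,0],[0,0,0],[0,0,0],[0,0,0],[0,0,0],[0,0,0],[0,0,0],[0,0,0]])

```text
t: 7.22
tool_pos: [657.2, -41.7, 195.2]
orientation: [3.141, 0.003, -0.259]
contact_force: [0.9, -0.0, 0.1]
finger_gap: -0.2
grasp_force: 0.0
```

Call:
carry_out(slide=[[-0.015,0.099,0],[0.005,0.148,0],[0.014,0.206,0],[0.008,0.27,0],[-0.016,0.335,0],[-0.06,0.395,0],[-0.12,0.443,0],[-0.193,0.475,0],[-0.227,0.496,0],[-0.271,0.512,0],[-0.323,0.518,0],[-0.381,0.512,0],[-0.441,0.489,0],[-0.497,0.449,0],[-0.544,0.392,0],[-0.557,0.369,0],[-0.562,0.357,0],[-0.567,0.345,0],[-0.567,0.345,0]], turn=[[0,0,0],[0,0,0],[0,0,0],[0,0,0],[0,0,0],[0,0,0],[0,0,0],[0,0,0],[0,0,0],[0,0,0],[0,0,0],[0,0,0],[0,0,0],[0,0,0],[0,0,0],[0,0,0],[0,0,0],[0,0,0],[0,0,0]])

```text
t: 9.6
tool_pos: [581.5, -64.7, 196.2]
orientation: [3.142, 0.0, -0.26]
contact_force: [-0.6, -1.1, 0.8]
finger_gap: 0.0
grasp_force: 0.2
```

Call:
carry_out(slide=[[0,0.08,0],[0,0.1,-0.1],[0,0.1,-0.45],[-0.1,0.4,-0.5],[-0.3,0.8,-0.5],[-0.328,1.0,-0.5]], turn=[[0,0,0],[0,0,0],[0,0,0],[0,0,0],[0,0,0],[0,0,0]])

```text
t: 10.35
tool_pos: [510.2, -172.8, 257.3]
orientation: [3.141, 0.001, -0.262]
contact_force: [1.0, -0.2, -0.5]
finger_gap: -0.2
grasp_force: 0.0
```

Call:
carry_out(slide=[[0,0.122,0],[0,0.122,0],[0,0.122,0.35],[0,0.122,0.5],[0,0.122,0.5]], turn=[[0,0,0],[0,0,0],[0,0,0],[0,0,0],[0,0,0]])

```text
t: 10.98
tool_pos: [509.3, -183.3, 195.0]
orientation: [-3.141, 0.002, -0.258]
contact_force: [0.1, -0.3, -0.2]
finger_gap: 0.4
grasp_force: 0.0
```

Call:
carry_out(slide=[[0.052,-0.085,0],[0.092,-0.111,0],[0.128,-0.146,0],[0.158,-0.188,0],[0.18,-0.233,0],[0.198,-0.261,0],[0.213,-0.294,0],[0.223,-0.332,0],[0.226,-0.374,0],[0.222,-0.418,0],[0.209,-0.464,0],[0.188,-0.508,0],[0.157,-0.549,0],[0.118,-0.585,0],[0.071,-0.614,0],[0.046,-0.625,0],[0.033,-0.63,0],[0.019,-0.634,0],[0.019,-0.634,0]], turn=[[0,0,0],[0,0,0],[0,0,0],[0,0,0],[0,0,0],[0,0,0],[0,0,0],[0,0,0],[0,0,0],[0,0,0],[0,0,0],[0,0,0],[0,0,0],[0,0,0],[0,0,0],[0,0,0],[0,0,0],[0,0,0],[0,0,0]])

```text
t: 13.35
tool_pos: [530.6, -111.8, 196.2]
orientation: [3.142, -0.0, -0.26]
contact_force: [0.3, -0.7, -0.1]
finger_gap: -0.1
grasp_force: 0.4
```

Call:
carry_out(slide=[[0.08,0,0],[0.1,0,-0.1],[0.1,0,-0.45],[0.1,-0.3,-0.9],[0.0,-0.625,-1],[-0.1,-0.625,-1],[-0.1,-0.625,-1]], turn=[[0,0,0],[0,0,0],[0,0,0],[0,0,0],[0,0,0],[0,0,0],[0,0,0]])

```text
t: 14.22
tool_pos: [537.3, -36.3, 316.5]
orientation: [3.141, 0.001, -0.259]
contact_force: [0.5, -0.4, -0.7]
finger_gap: 0.1
grasp_force: 0.0
```

Call:
carry_out(slide=[[0,0,-0.4],[-0.1,0,-0.74],[-0.1,0,-0.74],[-0.1,0,-0.74]], turn=[[0,0,0],[0,0,0],[0,0,0],[0,0,0]])

```text
t: 14.72
tool_pos: [526.6, -34.1, 404.4]
orientation: [3.141, 0.001, -0.261]
contact_force: [-0.3, -0.4, -0.5]
finger_gap: -0.1
grasp_force: 0.0
```

Run:
```python
from workcell import *
import cv2,pickle
s=get_state(); print(s['t'],s['tool_pos'],s['orientation'])
c=camera_params("wrist");i=capture("wrist"); cv2.imwrite("pics/w2.png",i); pickle.dump(c,open("w2.pkl","wb"))
cv2.imwrite("pics/w2c.png",cv2.resize(i[80:305,170:470],None,fx=2.6,fy=2.6,interpolation=cv2.INTER_CUBIC))
```

```text
14.725 [526.5747053  -34.1491483  404.44176309] [ 3.14108535e+00  6.25377620e-04 -2.61207327e-01]
```

View pics/w2c.png

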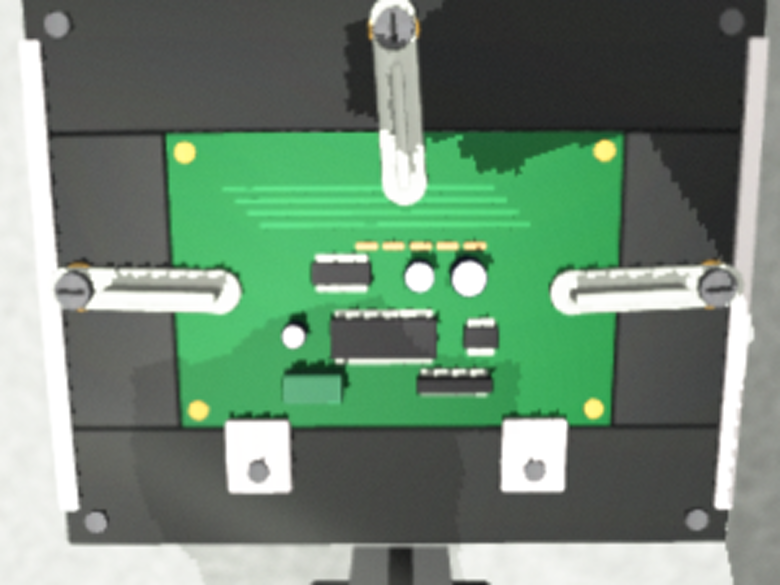

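Run:
```python
import fit,pickle,numpy as np
b=fit.back; fit.back=lambda n,t,z,c:b(n,t,17,c)
q=lambda L:[[x/2.6+170,y/2.6+80] for x,y in L]
c=pickle.load(open("w2.pkl","rb"))
fit.run(c,q([[73,290],[394,28],[717,287]]),q([[240,292],[405,204],[552,293]]))
a=fit.run(c,q([[73,290],[394,28],[717,287]]),q([[240,292],[405,204],[552,293]]),q([[22,-10],[770,-12],[68,543],[727,543]]))
```

```text
pallet [ 5.37747e+02 -3.62080e+01 -2.57000e-01] res [-0.8  0.3 -0.1 -0.5  0.9  0.4]
left [ -1.9 -55.2] 55.2 -92.0
far [-55.2  -3.4] 55.3 -176.5
right [-2.7 54.6] 54.7 92.8
pallet [ 5.37947e+02 -3.65530e+01 -2.58000e-01] res [-0.5 -0.2  0.4 -0.9  1.2  0.3 -0.5  0.6 -0.2  0.6 -0.2  0.2 -0.3 -0.5]
left [ -2.3 -54.9] 55.0 -92.4
far [-55.4  -3. ] 55.5 -176.9
right [-2.9 54.9] 55.0 93.0
```

All three are locked in, within about 3°. The far clip is about 3.5° short, so I'll give it one small 2 mm nudge.

Call:
carry_out(slide=[[0.25,0.12,0.4],[0.508,0.25,0.8],[0.508,0.25,0.9],[0.508,0.25,0.9]], turn=[[0,0,0],[0,0,0],[0,0,0],[0,0,0]])

```text
t: 15.28
tool_pos: [577.2, -77.7, 295.1]
orientation: [3.141, 0.004, -0.26]
contact_force: [-0.7, -0.2, 1.1]
finger_gap: 0.1
grasp_force: 0.0
```

Call:
carry_out(slide=[[0,0,0.4],[0,0,0.75],[0,0,0.84],[0,0,0.84],[0,-0.06,0.84],[0,-0.1,0.84],[0,-0.12,0.84],[0,-0.13,0.84],[0,-0.13,0.84],[0,0,0.84],[0,0,0.6],[0,0,0.1],[0,0,0]], turn=[[0,0,0],[0,0,0],[0,0,0],[0,0,0],[0,0,0],[0,0,0],[0,0,0],[0,0,0],[0,0,0],[0,0,0],[0,0,0],[0,0,0],[0,0,0]])

```text
t: 16.9
tool_pos: [578.2, -79.3, 300.2]
orientation: [-3.141, -0.005, -0.261]
contact_force: [1.0, 0.1, -0.2]
finger_gap: 0.0
grasp_force: 0.0
```

Call:
carry_out(slide=[[-0.25,-0.12,-0.4],[-0.508,-0.25,-0.8],[-0.508,-0.25,-0.9],[-0.508,-0.25,-0.9]], turn=[[0,0,0],[0,0,0],[0,0,0],[0,0,0]])

```text
t: 17.4
tool_pos: [526.9, -33.9, 405.3]
orientation: [-3.142, -0.002, -0.26]
contact_force: [0.6, -0.5, -0.4]
finger_gap: 0.0
grasp_force: 0.0
```

Run:
```python
from workcell import *
import cv2
print(get_state()['t'])
i=capture("wrist"); cv2.imwrite("pics/w3.png",i)
cv2.imwrite("pics/w3c.png",cv2.resize(i[80:305,170:470],None,fx=2.6,fy=2.6,interpolation=cv2.INTER_CUBIC))
```

```text
17.4
```

View pics/w3c.png

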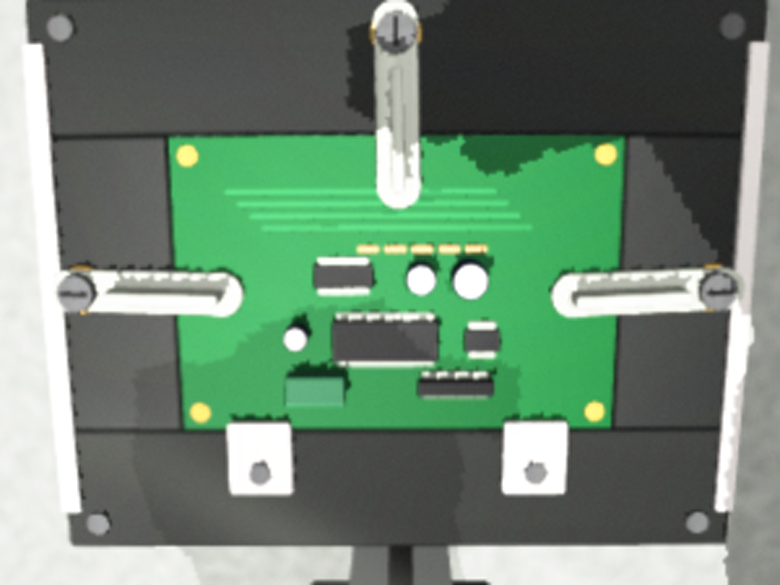

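All three clips point straight in: the far tip is at (398,205), the left at (240,292) and the right at (555,295). The board and its parts are undisturbed, so I'm handing in.

```bash
python3 -c "
from workcell import *
print(job_done())"
```

```text
the job is handed in; nothing more can be done
None
```

The job is handed in: all three clips point in over the board edge (left and right within about 3°; the far one looks straight after a final nudge), with no sign in the last picture that the board or pallet moved, in about 17 s of the 61 s allowed.

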